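# Shut a sprung clamshell drill jig and hold its locking pin home

### The job

Swing the hinged upper half of the drill jig down onto its lower half, then take the collared locking pin out of the wooden stand and push it down through the holes of both halves. The jig is sprung and stays a few millimetres open by itself, so press the pin's collar down on the upper half until the two halves are fully shut, and finish still holding the pin pressed down like that: do not let go. Leave the other tools where they are.

Things in the scene. Friction and masses are not known exactly. Their poses are not given: they have to be found in the camera images.
- jig: Lower half of an aluminium clamshell drill jig, fixed; spot and yaw vary. Origin on the bench under its centre, z up. Foot 110 (x) x 126 (y) x 12 mm; block on it 70 (x) x 107 (y -55 to +52), top face 50 mm above the bench. A fixed 24 mm steel bar, 150 mm long, lies along x in its middle groove, sticking out at both ends. Hinge on the +y side, pin hole near the -y side.
- base_hole (a point): Centre of the mouth of the pin hole in the lower half, in its top face 50 mm above the bench, at x 0, y -35 mm in the jig's frame. The hole is vertical, 14 mm in diameter, 38 mm deep (a closed floor 12 mm above the bench). Axes are the jig's.
- hinge_axis (a point): Middle of the hinge axis, at x 0, y +62 mm in the jig's frame, 54 mm above the bench while sprung open (50 when pressed shut). Axes are the jig's; the hinge runs along x. The upper half (leaf) is a 0.45 kg aluminium block 70 mm along the hinge, from 10 to 117 mm out from the axis, 24 mm thick; its inner face lies in the plane through the axis.
- leaf (a joint): Angle of the leaf in rad: 0 is folded flat over the lower half, pointing to the jig's -y; it grows as the leaf swings up towards +y. Starts 0.95 to 1.4, stop at 1.6. The hinge is stiff (0.17 N m): well up, the leaf stays where it is left; 2 to 3 N at its free edge move it; nearly flat, it sinks by its own weight and stays down.
- leaf_hole (a point): Centre of the pin hole's mouth in the leaf's outer (upper) face, 97 mm out from the hinge axis. 14 mm hole with a 2 mm chamfer, square through the 24 mm leaf; with the leaf flat it is in line with the hole of the lower half, its mouth 78 mm above the bench (74 when pressed shut). Its z axis is that face's outward normal.
- hinge_block (a joint): How far the hinge with the leaf is pressed down against its springs, in m: 0 is sprung up (the halves 4 mm apart, parallel), 0.004 is fully shut, on a hard stop. Pressing the flat leaf starts to move it at about 3 N and has it fully shut at about 7 N; it springs back when released.
- pin: Loose steel locking pin, 0.12 kg, upright in one of the stand's three holes (varies). Origin at its lower tip, z up along it. Shank 12 mm diameter, 55 mm long, chamfered tip; round collar 34 mm diameter from 55 to 62 mm; round ribbed grip 22 mm diameter from 62 to 98 mm (top). In the stand the collar rests on the stand's top, the tip 10 mm above the bench.
- pin_tip (a point): The lower tip of the pin, same as its origin.
- stand: Fixed block of light wood, 190 (x) x 60 (y) x 65 (z) mm, spot and yaw vary. Origin at the bench top under its centre. Three vertical through holes of 15 mm in a row along its x, at x -60, 0 and +60 mm.
- file: Bystander: small file standing in the stand, dark pear-shaped wooden handle 28 mm wide reaching 49 mm above the stand's top. Origin at its lower end.
- punch: Bystander: plain dark round steel punch, 12 mm diameter, 90 mm long, standing in the stand and reaching 25 mm above its top. Origin at its lower end.
- vblock: Bystander: dark steel V-block 50 x 60 x 36 mm, 0.6 kg, on the bench on the far side of the work. Origin under its centre.
- wrench: Bystander: steel wrench lying on the bench to the left of the work. Origin under it.
Mind the look-alikes: they are no part of the job. Several things have the shape of the jig; the one meant has the colours described above. Of the things shaped like the pin, the steel one is meant.

How it is judged:
By the outcome, as a careful person would: the job done as asked, in the order asked, and still so for the second after the job is handed in, while the arm keeps its last pose, push and grip.
It also fails if it takes over 59 s, if anything falls off the work surface, if the arm or the gripper's body presses on something with over 40 N, if the wrist force passes 120 N, or if a joint passes its speed limit or range.

### The arm

A 6-joint arm with a two-finger parallel gripper is mounted at the origin on the work surface. World frame = base frame: x ahead of the robot, y to its left, z up, the work surface at z = 0. Lengths are in m, angles in rad, forces in N, time in s.
With the tool pointing down it reaches from about 0.3 to 0.75 m from the base axis. Payload 8.5 kg.
Tool frame: the origin (TCP) lies at the very end of the fingers, on their centre line; the grasp point (between the pads) lies 19 mm behind it (grip_point_offset is the distance from the TCP to the grasp point, in m); z points along the fingers, y is the direction in which the jaws open and shut (so a half turn about z gives the same grasp; the last joint's range is limited). The gripper opens to 88 mm and grips with 3 to 60 N. Pads are 18 mm wide; open, the fingers measure 123 mm over their backs; the gripper's body (75 mm by 187 mm) begins 45 mm behind the grasp point.
Start: joints at [-1.526, 0.381, 1.297, -0, 1.464, -0.215], TCP at [0.141, -0.532, 0.239] pointing down, gripper open.
Joint ranges: [-3.11, 3.11], [-0.89, 2.33], [0.22, 2.48], [-1.42, 4.56], [0.17, 2.85], [-2.88, 2.88]. Speed limits (rad/s): [2.39, 2.39, 3.14, 3.14, 3.14, 3.14].

### API

Orientations are given as a unit quaternion [w, x, y, z].
In Python, from station import sense, get_image, camera_model, job_done, grip_point_offset gives the robot as it stands.
- The arm moves only by the tool step_arm, never from a script. Its argument "targets" is a list that holds one entry, the list of rows, each a list of 7 numbers: the shift along the tool's x, y, z in cm, then the turn, a rotation vector about the tool's x, y, z in degrees, then the gripper command: -1 is shut, 1 is fully open, values between are in proportion. In form: [[[dx, dy, dz, rx, ry, rz, jaw], ...]]. A call has 1 to 12 rows; each row is the pose to reach, as a shift and turn from the pose measured when the call began, along the tool's axes at that moment; what a row does not reach only later rows make up. A row lasts 1/12 s, in which the tool goes at most 41.7 mm and 7.16 degrees, less where a joint would pass 70% of its speed; a pose out of reach is approached as far as the arm can. A call with a gripper value outside its range is refused whole. The fingers move at their own pace and stop on an object; "newtons" is the grip in N (left out, the last holds). Time passes only in rows, so rows that repeat a pose let the fingers close. It gives the time, the measured TCP pose, the force and the opening at its end, in the units of the state.
- sense(): the state, without advancing time (a new reading comes with each control period).
- get_image(name): name is "side" or "top" or "wrist"; returns the picture (400x640x3 uint8, blue, green, red); there is no depth.
- camera_model(name): a dict with "mtx" (3x3 intrinsics, pixels), "position" and "attitude" of the camera in the world. Camera axes: x right, y up, looking along -z (the intrinsics and any distortion apply to the point x, -y, -z); pixel columns grow to the right and rows downward; lengths in m; the calibration is good to about 2 mm. A picture is of the moment at which its call begins: read the wrist's pose just before it. camera_model takes no time and is no camera call; for the wrist camera it gives the pose at the moment of the call.
- job_done(): hands the job in, once; it reports no verdict.
The state is a dict: "time_s": time; "joint_positions": joint angles; "qvel": joint speeds; "effort": joint torques, N m; "tool_pos": TCP position; "tool_rot": TCP orientation; "wrist_force": force on the tool from outside, world axes, zero at the start; "ft_torque": the same for the moment, N m; "finger_gap": finger opening in m.
Only numpy, scipy, OpenCV 4.12 (cv2) and the standard library are available. Lean on these libraries where they do the work, as an engineer would, in place of code of your own. Each camera call takes 0.05 s, during which the arm holds its last target.

## Working session

There is one attempt and no reset: what is moved stays moved. The work goes in short steps, Python scripts to look and compute and a tool call to move; the robot and the scene stay as the last step left them, time stands still between calls to the robot, and variables do not carry over. Pictures are saved under pics/ and viewed, and the job is handed in when it is done.

Besides the shell and the picture viewer there is one more tool, called after "Request:" as a command line: name --argument value ..., lists and objects as JSON in quotes. step_arm: Moves the arm, as the interface text tells. Its arguments: {"type":"object","properties":{"targets":{"type":"array"},"newtons":{"type":"number"}},"required":["targets"]}

```bash
mkdir -p pics; ls; python3 - <<'E'
from station import *
import cv2
print(sense(), grip_point_offset)
for n in ("top","side","wrist"):
    print(n,camera_model(n)); cv2.imwrite(f"pics/{n}0.png",get_image(n))
E
```

```text
pics
{'time_s': 0.0, 'joint_positions': array([-1.52628009e+00,  3.81205263e-01,  1.29824887e+00, -1.23061798e-05,
        1.46359109e+00, -2.15329325e-01]), 'qvel': array([-1.64711837e-05,  1.20258209e-03,  2.07721902e-04, -1.65954740e-04,
       -2.39567987e-05,  1.14359445e-03]), 'effort': array([ 1.43567581e-04, -4.37933671e+01, -2.24554986e+01,  7.13838427e-02,
        3.52663966e-02, -9.53264748e-05]), 'tool_pos': array([ 0.14127878, -0.53125977,  0.2381368 ]), 'tool_rot': array([-7.24162304e-04,  9.91571554e-01,  1.29558196e-01,  5.58593560e-05]), 'wrist_force': array([0.86903896, 0.5480445 , 0.24472506]), 'ft_torque': array([-0.00080702,  0.05504072, -0.04648326]), 'finger_gap': 0.08777948303943099} 0.0187
top {'mtx': array([[449.54385691,   0.        , 322.99493129],
       [  0.        , 449.54385691, 206.47171832],
       [  0.        ,   0.        ,   1.        ]]), 'position': array([0.36228108, 0.08185318, 1.14691151]), 'attitude': array([ 0.72252405,  0.07111889, -0.07157291, -0.68394328])}
side {'mtx': array([[439.61991824,   0.        , 327.60750741],
       [  0.        , 439.61991824, 200.99879695],
       [  0.        ,   0.        ,   1.        ]]), 'position': array([ 0.34187195, -0.6239881 ,  0.73951093]), 'attitude': array([ 0.90444219,  0.39947985, -0.06507896, -0.13477724])}
wrist {'mtx': array([[319.00204034,   0.        , 321.53682443],
       [  0.        , 319.00204034, 196.06557478],
       [  0.        ,   0.        ,   1.        ]]), 'position': array([ 0.22320335, -0.50988029,  0.3823066 ]), 'attitude': array([ 0.78222839, -0.12733763,  0.09925114, -0.60170848])}
```

View pics/top0.png

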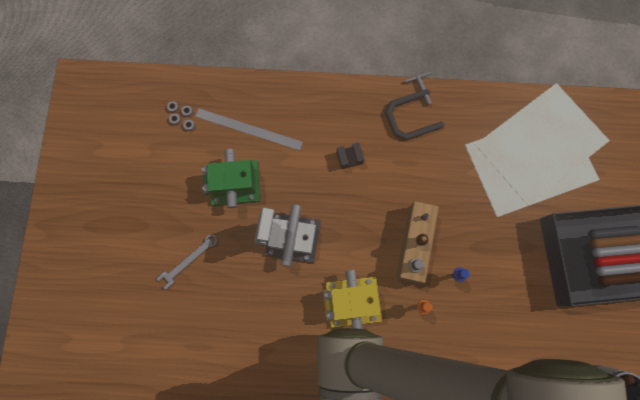

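View pics/side0.png

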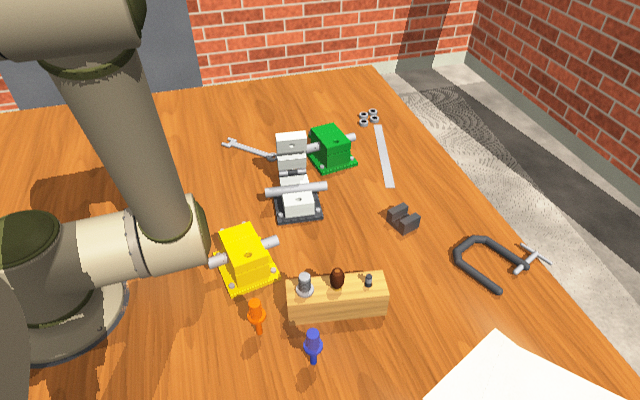

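View pics/wrist0.png

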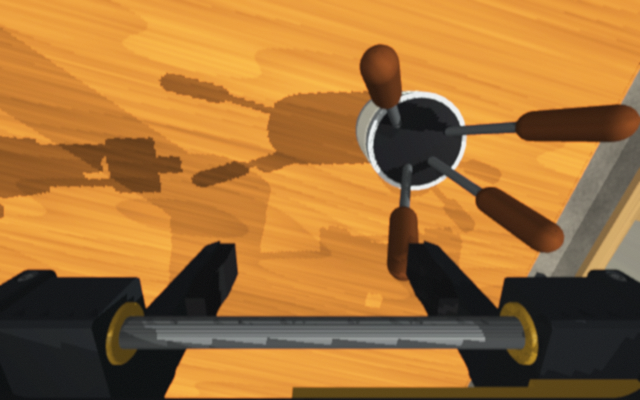

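The top view shows the aluminium jig at about (290,237), its leaf open to the left. The stand is at (420,243), with the steel pin in its lower hole at (417,265), the file in the middle and the punch at the top. The green and yellow jigs and the orange and blue pins are look-alikes. Next I'll zoom in.

```bash
cat > h.py <<'E'
import numpy as np, cv2
from scipy.spatial.transform import Rotation as R
from station import *
def q2R(q): return R.from_quat([q[1],q[2],q[3],q[0]]).as_matrix()
def ray(cm,u,v):
    K=cm['mtx']; d=np.array([(u-K[0,2])/K[0,0],-(v-K[1,2])/K[1,1],-1.]); d=q2R(cm['attitude'])@d
    return np.array(cm['position']),d/np.linalg.norm(d)
def onz(cm,u,v,z):
    p,d=ray(cm,u,v); return p+d*(z-p[2])/d[2]
def proj(cm,P):
    K=cm['mtx']; c=q2R(cm['attitude']).T@(np.array(P)-cm['position'])
    return np.array([K[0,2]+K[0,0]*c[0]/-c[2], K[1,2]+K[1,1]*-c[1]/-c[2]])
def tri(obs):
    A=np.zeros((3,3));b=np.zeros(3);rs=[]
    for cm,u,v in obs:
        p,d=ray(cm,u,v);M=np.eye(3)-np.outer(d,d);A+=M;b+=M@p;rs.append((p,d))
    x=np.linalg.solve(A,b)
    return x,[np.linalg.norm((np.eye(3)-np.outer(d,d))@(x-p)) for p,d in rs]
def crop(im,x0,y0,x1,y1,s): return cv2.resize(im[y0:y1,x0:x1],None,fx=s,fy=s,interpolation=cv2.INTER_CUBIC)
E
python3 - <<'E'
from h import *
t=cv2.imread('pics/top0.png');s=cv2.imread('pics/side0.png')
a=crop(t,245,195,330,275,7); b=crop(t,385,195,475,295,5.8); c=crop(s,255,125,335,225,6); d=crop(s,280,255,395,330,6.5)
for n,i in zip('abcd',(a,b,c,d)): cv2.imwrite(f'pics/z{n}.png',i)
E
```

```text
(no output)
```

View pics/za.png

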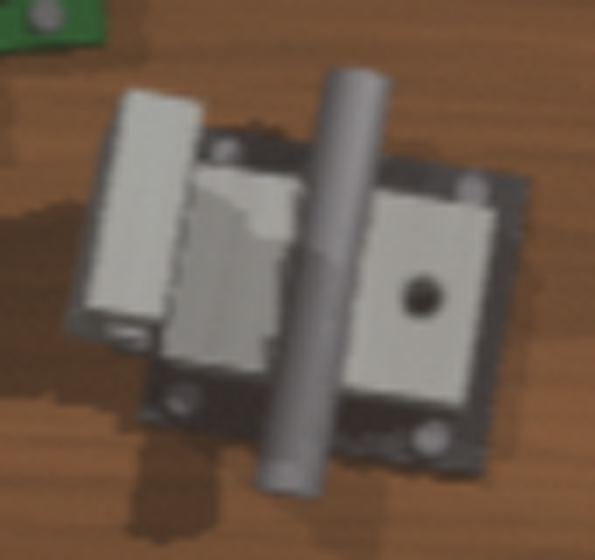

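View pics/zb.png

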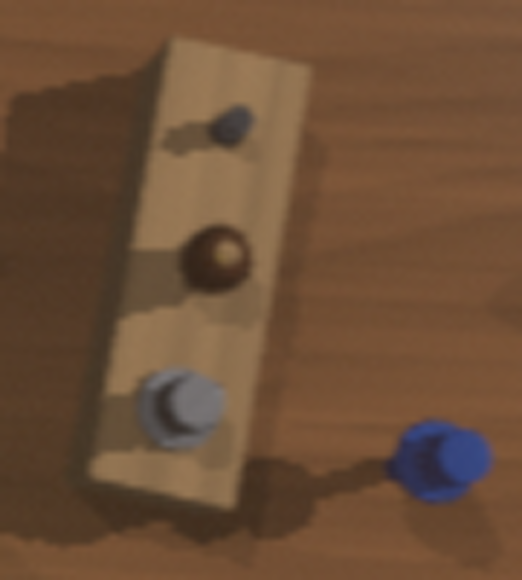

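View pics/zc.png

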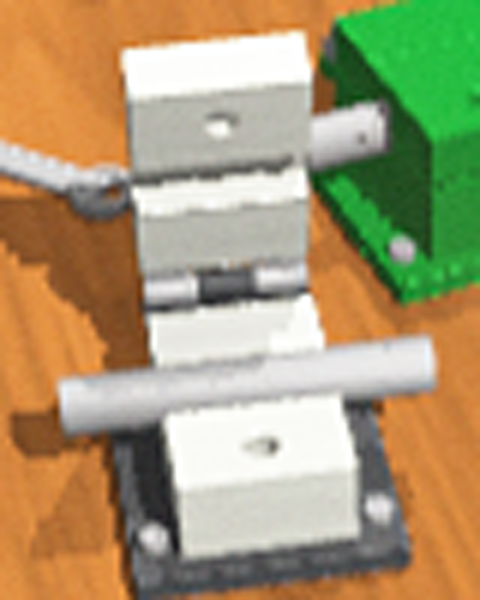

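View pics/zd.png

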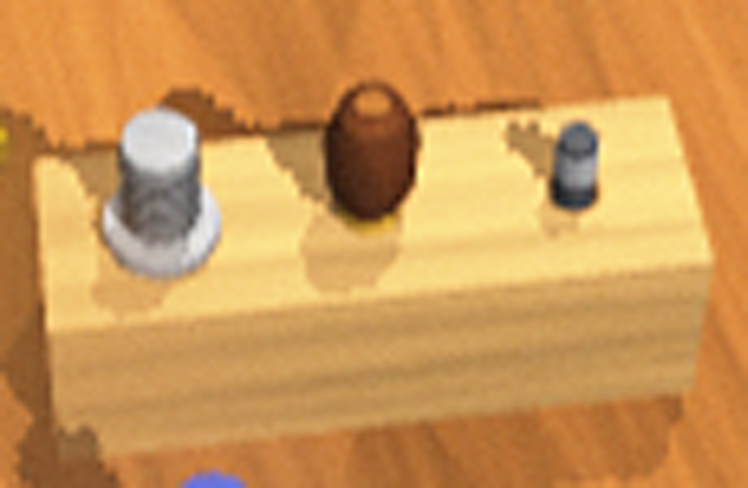

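Zooms: base hole at top px ≈ (305.3,237.4) and side px ≈ (298.7,199.3). The pin's grip top is at top ≈ (419,264.5) and side ≈ (304.6,275.5). The leaf's end face shows up to the left. Next I triangulate these.

```bash
python3 - <<'E'
from h import *
np.set_printoptions(precision=4,suppress=True)
T=camera_model('top');S=camera_model('side')
def z(x,y,s,x0,y0): return ((x+.5)/s-.5+x0,(y+.5)/s-.5+y0)
a=lambda x,y:z(x,y,7,245,195); b=lambda x,y:z(x,y,5.8,385,195); c=lambda x,y:z(x,y,6,255,125); d=lambda x,y:z(x,y,6.5,280,255)
print('base hole',tri([(T,*a(422,297)),(S,*c(262,446))]),onz(T,*a(422,297),.05),onz(S,*c(262,446),.05))
print('pin top',tri([(T,*b(197,403)),(S,*d(160,133))]),onz(T,*b(197,403),.108),onz(S,*d(160,133),.108))
print('collar',onz(T,*b(178,410),.0705))
# stand corners
C=[onz(T,*b(*p),.065) for p in((175,38),(312,65),(237,510),(88,475))]
print('stand',np.array(C)); m=np.mean(C,0); ax=(C[0]+C[1]-C[2]-C[3]);ax/=np.linalg.norm(ax); print(m,ax, np.linalg.norm(C[0]-C[3]),np.linalg.norm(C[0]-C[1]),'holes',m-.06*ax,m,m+.06*ax)
print('stand side',[onz(S,*d(*p),.065) for p in((36,158),(668,97),(712,262),(52,330))])
# jig block -y face
P=[onz(T,*a(*p),.05) for p in((497,210),(465,405))];print('block -y edge',P,np.linalg.norm(P[0]-P[1]))
Q=[onz(S,*c(*p),.05) for p in((180,493),(360,462))];print('side',Q,np.linalg.norm(Q[0]-Q[1]))
# bar ends
B=[onz(T,*a(358,72),.05),onz(T,*a(290,493),.05)];print('bar',B,np.linalg.norm(B[0]-B[1]))
# leaf outer-end corners
for n,p,q in (('inner far? ',(203,102),(312,90)),('inner near',(160,318),(133,98)),('outer far',(125,88),(303,35)),('outer near',(85,305),(123,50))): print(n,tri([(T,*a(*p)),(S,*c(*q))]))
E
```

```text
base hole (array([0.509 , 0.1276, 0.0481]), [np.float64(0.000657380609670529), np.float64(0.0006573806096704874)]) [0.5081 0.1276 0.05  ] [0.5092 0.1256 0.05  ]
pin top (array([ 0.4532, -0.1399,  0.1089]), [np.float64(0.0010947189020684036), np.float64(0.0010947189020684648)]) [ 0.4522 -0.1399  0.108 ] [ 0.4545 -0.1392  0.108 ]
collar [ 0.4522 -0.1402  0.0705]
stand [[ 0.6099 -0.138   0.065 ]
 [ 0.6014 -0.1963  0.065 ]
 [ 0.4132 -0.166   0.065 ]
 [ 0.424  -0.1047  0.065 ]]
[ 0.5121 -0.1512  0.065 ] [ 0.9859 -0.1675  0.    ] 0.1888359778924502 0.05889882197284803 holes [ 0.453  -0.1412  0.065 ] [ 0.5121 -0.1512  0.065 ] [ 0.5713 -0.1613  0.065 ]
stand side [array([ 0.425 , -0.1046,  0.065 ]), array([ 0.6116, -0.137 ,  0.065 ]), array([ 0.6007, -0.196 ,  0.065 ]), array([ 0.4157, -0.1639,  0.065 ])]
block -y edge [array([0.5404, 0.1031, 0.05  ]), array([0.4711, 0.1103, 0.05  ])] 0.06966742330800743
side [array([0.4725, 0.1085, 0.05  ]), array([0.5434, 0.1058, 0.05  ])] 0.07089764619698777
bar [array([0.5873, 0.1554, 0.05  ]), array([0.4374, 0.169 , 0.05  ])] 0.15057974719090322
inner far?  (array([0.5516, 0.1966, 0.1621]), [np.float64(0.0002839984060792962), np.float64(0.0002839984060791819)])
inner near (array([0.4823, 0.2041, 0.1666]), [np.float64(0.0007995710924968316), np.float64(0.0007995710924968726)])
outer far (array([0.5537, 0.2203, 0.1715]), [np.float64(0.0005680929681417662), np.float64(0.0005680929681418833)])
outer near (array([0.484 , 0.2269, 0.1734]), [np.float64(0.0005966629780858435), np.float64(0.0005966629780857727)])
```

```bash
cat >> h.py <<'E'
def rel(P,yaw=None):
    """world target -> tool shift cm and turn deg so that tool x points at world yaw (deg), z straight down"""
    s=sense(); M=q2R(s['tool_rot']); d=M.T@(np.array(P)-s['tool_pos'])*100
    if yaw is None: return d,None
    c,n=np.cos(np.radians(yaw)),np.sin(np.radians(yaw))
    G=np.array([[c,n,0],[n,-c,0],[0,0,-1.]])
    return d,np.degrees(R.from_matrix(M.T@G).as_rotvec())
E
python3 - <<'E'
from h import *
np.set_printoptions(precision=2,suppress=True)
print(rel([.45,-.1,.25],-5.4)); print(rel([.522,.29,.24],-5.4)); 
E
```

```text
(array([ 40.92, -33.76,  -1.13]), array([-0.06, -0.  , 20.29]))
(array([ 57.9 , -69.6 ,  -0.09]), array([-0.06, -0.  , 20.29]))
```

Request:
step_arm --targets '[[[4, -3.4, -0.3, 0, 0, 5, -1], [8, -6.8, -0.6, 0, 0, 10, -1], [12, -10, -1, 0, 0, 15, -1], [16, -13.5, -1, 0, 0, 20.3, -1], [20, -16.8, -1, 0, 0, 20.3, -1], [24, -20, -1, 0, 0, 20.3, -1], [28, -24, -1, 0, 0, 20.3, -1], [32, -28, -1, 0, 0, 20.3, -1], [36, -32, -1, 0, 0, 20.3, -1], [40, -36, -1, 0, 0, 20.3, -1], [43, -39, -1, 0, 0, 20.3, -1], [45, -42, -1, 0, 0, 20.3, -1]]]'

```text
time_s: 1.15
tool_pos: [0.4142, -0.111, 0.2487]
tool_rot: [-0.0, 0.999, -0.047, 0.0]
wrist_force: [0.9, -0.9, 0.7]
finger_gap: 0.0105
```

```bash
python3 - <<'E'
from h import *
np.set_printoptions(precision=3,suppress=True)
s=sense();print(s['time_s'],s['tool_pos'],s['tool_rot'],s['finger_gap'],s['joint_positions']);print(rel([.522,.29,.24],-5.4)); 
E
```

```text
1.15 [ 0.414 -0.111  0.249] [-0.     0.999 -0.047  0.   ] 0.010496061568287958 [-0.54   0.158  1.585  0.001  1.399  1.125]
(array([  6.942, -40.941,   0.911]), array([-0.053, -0.002, -0.026]))
```

Request:
step_arm --targets '[[[1, -4, 0, 0, 0, 0, -1], [2, -8, 0, 0, 0, 0, -1], [3, -12, 0, 0, 0, 0, -1], [4, -16, 0, 0, 0, 0, -1], [5, -20, 0, 0, 0, 0, -1], [6, -24, 0, 0, 0, 0, -1], [6.9, -28, 0, 0, 0, 0, -1], [6.9, -32, 0, 0, 0, 0, -1], [6.9, -36, 0, 0, 0, 0, -1], [6.9, -40, 0, 0, 0, 0, -1], [6.9, -41, 0, 0, 0, 0, -1], [6.9, -41, 0, 0, 0, 0, -1]]]'

```text
time_s: 2.15
tool_pos: [0.5212, 0.2929, 0.2483]
tool_rot: [-0.0, 0.999, -0.046, -0.0]
wrist_force: [-0.6, -0.4, -0.6]
finger_gap: 0.0003
```

```bash
python3 - <<'E'
from h import *
np.set_printoptions(precision=3,suppress=True)
s=sense();print(s['time_s'],s['tool_pos'],s['tool_rot'],s['finger_gap'],s['joint_positions']);print(rel([.522,.29,.14],-5.4)); 
cv2.imwrite('pics/side1.png',get_image('side'))
E
```

```text
2.15 [0.521 0.293 0.248] [-0.     0.999 -0.046 -0.   ] 0.0003312177691751619 [0.314 0.46  1.139 0.001 1.543 1.976]
(array([ 0.119,  0.29 , 10.827]), array([-0.041,  0.056,  0.182]))
```

View pics/side1.png

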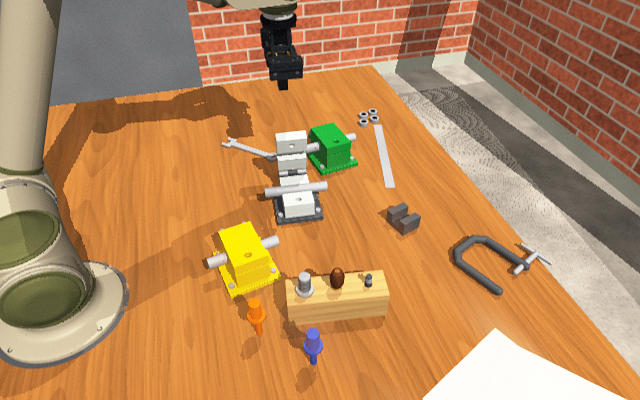

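The side view shows the closed gripper behind and above the leaf, around (283,85), clear of everything. I'll descend and push.

Request:
step_arm --targets '[[[0.1, 0.3, 3, 0, 0, 0, -1], [0.1, 0.3, 6, 0, 0, 0, -1], [0.1, 0.3, 9, 0, 0, 0, -1], [0.1, 0.3, 10.5, 0, 0, 0, -1], [0.1, 1.5, 10.5, 0, 0, 0, -1], [0.1, 3, 10.5, 0, 0, 0, -1], [0.1, 4, 10.5, 0, 0, 0, -1], [0.1, 5, 10.5, 0, 0, 0, -1], [0, 6, 10.5, 0, 0, 0, -1], [0, 7, 10.5, 0, 0, 0, -1], [0, 8, 10.5, 0, 0, 0, -1], [-0.1, 9, 10.5, 0, 0, 0, -1]]]'

```text
time_s: 3.2
tool_pos: [0.5119, 0.2005, 0.1437]
tool_rot: [-0.0, 0.999, -0.046, -0.0]
wrist_force: [0.9, 1.3, -0.2]
finger_gap: 0.0006
```

```bash
python3 - <<'E'
from h import *
np.set_printoptions(precision=3,suppress=True)
s=sense();print(s['time_s'],s['tool_pos'],s['tool_rot'],s['wrist_force'])
cv2.imwrite('pics/side2.png',get_image('side'))
E
```

```text
3.2 [0.512 0.201 0.144] [-0.     0.999 -0.046 -0.   ] [ 0.891  1.329 -0.204]
```

View pics/side2.png

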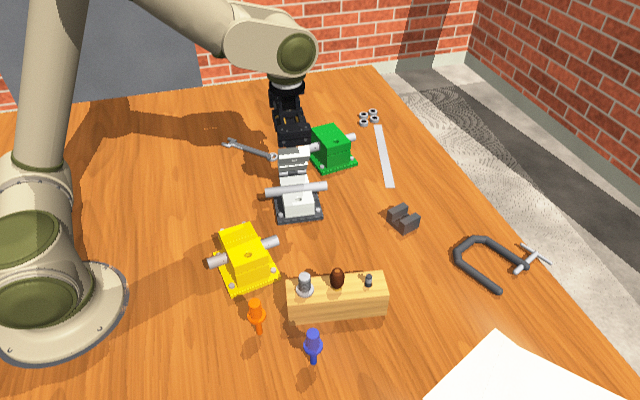

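The leaf (≈(293,155)) follows the fingers and stands at about 1 rad. I'll keep pushing.

Request:
step_arm --targets '[[[0, 1, 0, 0, 0, 0, -1], [-0.1, 2, 0, 0, 0, 0, -1], [-0.2, 3, -0.2, 0, 0, 0, -1], [-0.3, 4, -0.2, 0, 0, 0, -1], [-0.3, 5, 0, 0, 0, 0, -1], [-0.3, 6, 0.5, 0, 0, 0, -1], [-0.3, 6.5, 1.5, 0, 0, 0, -1], [-0.3, 6.5, 2.5, 0, 0, 0, -1], [-0.3, 6.5, 3.5, 0, 0, 0, -1], [-0.3, 6.5, 4.5, 0, 0, 0, -1], [-0.3, 6.5, 5.3, 0, 0, 0, -1], [-0.3, 6.5, 5.3, 0, 0, 0, -1]]]'

```text
time_s: 4.25
tool_pos: [0.5016, 0.1343, 0.0889]
tool_rot: [0.0, 0.999, -0.047, -0.002]
wrist_force: [-0.3, -0.5, 0.3]
finger_gap: 0.0
```

```bash
python3 - <<'E'
from h import *
np.set_printoptions(precision=3,suppress=True)
s=sense();print(s['time_s'],s['tool_pos'],s['tool_rot'],s['wrist_force'])
cv2.imwrite('pics/side3.png',get_image('side'))
E
```

```text
4.25 [0.502 0.134 0.089] [ 0.     0.999 -0.047 -0.002] [-0.259 -0.494  0.258]
```

View pics/side3.png

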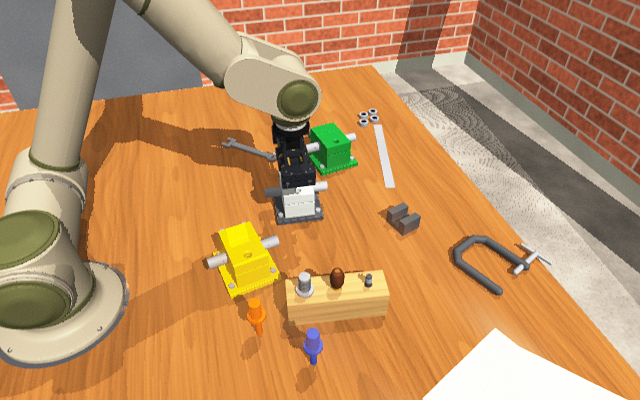

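The leaf now lies flat over the lower half. Next I move up and over to the pin, opening on the way.

```bash
python3 - <<'E'
from h import *
np.set_printoptions(precision=3,suppress=True)
print(rel([.453,-.140,.18],-9.6)); 
E
```

```text
(array([-2.336, 27.791, -8.98 ]), array([0.064, 0.17 , 4.23 ]))
```

Request:
step_arm --targets '[[[0, 0, -4, 0, 0, 0, -1], [0, 1, -8, 0, 0, 0, 0], [-0.5, 5, -9, 0, 0, 2, 1], [-1, 9, -9, 0, 0, 4, 1], [-1.5, 13, -9, 0, 0, 4.2, 1], [-2, 17, -9, 0, 0, 4.2, 1], [-2.3, 21, -9, 0, 0, 4.2, 1], [-2.3, 25, -9, 0, 0, 4.2, 1], [-2.3, 27, -9, 0, 0, 4.2, 1], [-2.3, 27.8, -9, 0, 0, 4.2, 1], [-2.3, 27.8, -9, 0, 0, 4.2, 1], [-2.3, 27.8, -9, 0, 0, 4.2, 1]]]'

```text
time_s: 5.3
tool_pos: [0.4533, -0.1395, 0.1804]
tool_rot: [0.0, 0.997, -0.084, -0.001]
wrist_force: [-0.0, 0.5, -0.8]
finger_gap: 0.0712
```

```bash
python3 - <<'E'
from h import *
np.set_printoptions(precision=3,suppress=True)
s=sense();print(s['time_s'],s['tool_pos'],s['tool_rot'],s['wrist_force'],s['finger_gap'])
print(rel([.453,-.140,.0745],-9.6)); W=camera_model('wrist');w=get_image('wrist')
cv2.imwrite('pics/wrist4.png',w)
print(proj(W,[.453,-.14,.108]),W)
t=get_image('top');s=get_image('side');cv2.imwrite('pics/top4.png',t);cv2.imwrite('pics/side4.png',s)
a=crop(t,245,195,330,275,5); c=crop(s,255,145,335,225,5)
cv2.imwrite('pics/j4.png',np.hstack([cv2.resize(a,(400,400)),c]))
E
```

```text
5.3 [ 0.453 -0.14   0.18 ] [ 0.     0.997 -0.084 -0.001] [-0.014  0.456 -0.783] 0.0711785274910302
(array([ 0.003,  0.045, 10.59 ]), array([0.051, 0.153, 0.02 ]))
[323.145 211.452] {'mtx': array([[319.002,   0.   , 321.537],
       [  0.   , 319.002, 196.066],
       [  0.   ,   0.   ,   1.   ]]), 'position': array([ 0.537, -0.153,  0.324]), 'attitude': array([-0.637,  0.105, -0.125,  0.754])}
```

View pics/wrist4.png

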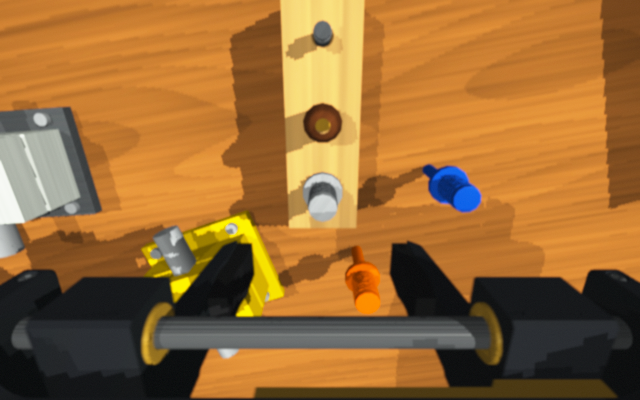

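View pics/j4.png

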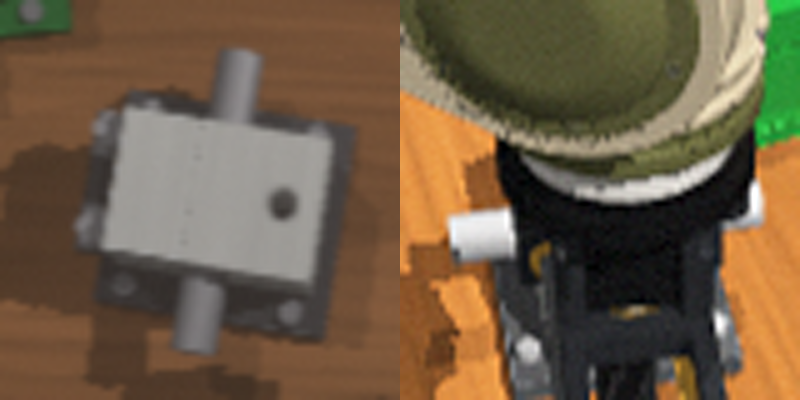

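View pics/top4.png

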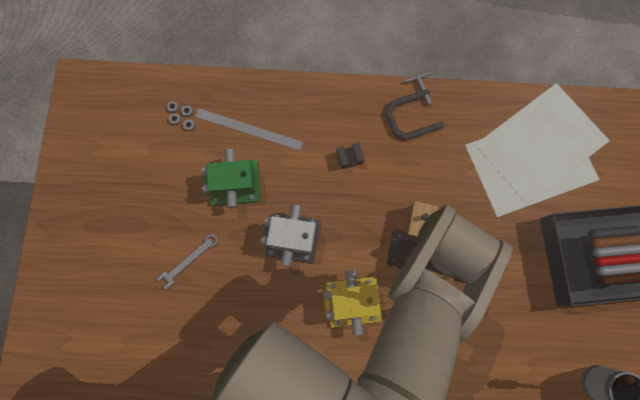

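The wrist view shows the steel pin's top at about (322,207), where I predicted (323,211). The top view shows the leaf closed with its hole at about (305,235). Next I refine both numerically.

```bash
python3 - <<'E'
from h import *
w=cv2.imread('pics/wrist4.png');t=cv2.imread('pics/top4.png')
cv2.imwrite('pics/w4z.png',crop(w,285,160,365,235,8)); cv2.imwrite('pics/t4z.png',crop(t,290,220,325,255,16))
E
```

```text
(no output)
```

View pics/w4z.png

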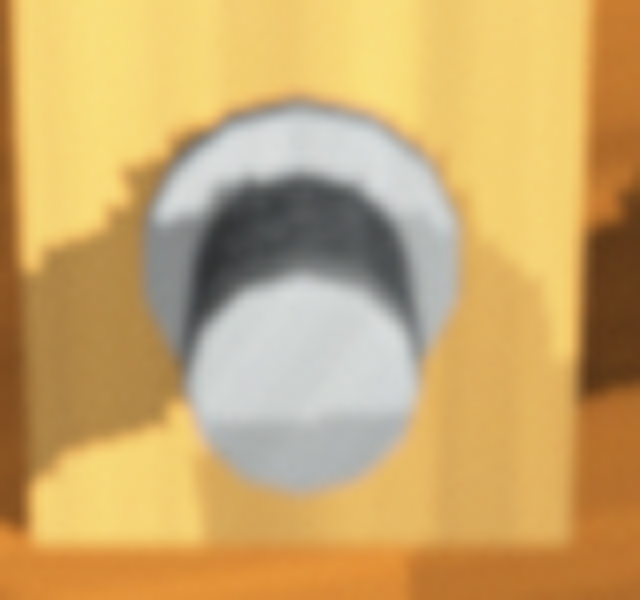

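View pics/t4z.png

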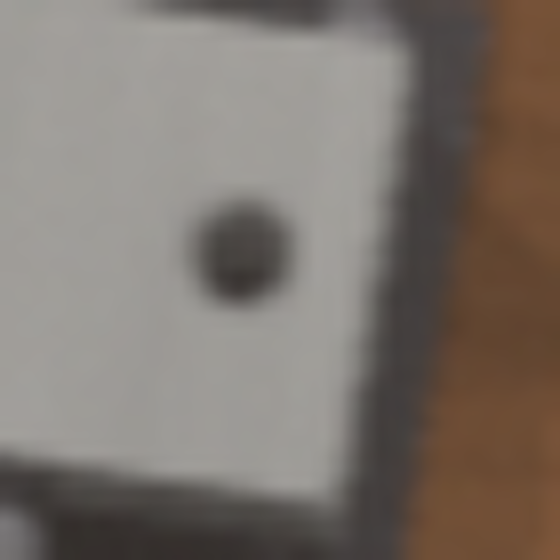

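```bash
python3 - <<'E'
from h import *
np.set_printoptions(precision=4,suppress=True)
W=camera_model('wrist');T=camera_model('top')
print('pin',onz(W,322.4,207.3,.108),onz(W,285+302.5/8-.44,160+257/8-.44,.072))
print('leafhole',onz(T,304.56,235.37,.078), sense()['tool_pos'])
# hole via base_hole estimates
M=q2R(sense()['tool_rot']);print('cam offset in tool',M.T@(W['position']-sense()['tool_pos']), M.T@q2R(W['attitude']))
E
```

```text
pin [ 0.4564 -0.1393  0.108 ] [ 0.4566 -0.1394  0.072 ]
leafhole [0.5083 0.1274 0.078 ] [ 0.4535 -0.1388  0.1803]
cam offset in tool [ 0.0847 -0.0005 -0.1441] [[-0.0007  0.9477  0.3192]
 [ 1.      0.0004  0.001 ]
 [ 0.0008  0.3192 -0.9477]]
```

Pin x disagrees between cameras: 0.453 in top, 0.4545 in side and 0.4565 in wrist. y agrees to within 1 mm. x runs along the pads, so I'll take x=0.4545 and close on it.

Request:
step_arm --targets '[[[0.1, 0.05, 3, 0, 0.15, 0, 0.4], [0.1, 0.05, 6, 0, 0.15, 0, 0.4], [0.1, 0.05, 8.5, 0, 0.15, 0, 0.4], [0.1, 0.05, 10, 0, 0.15, 0, 0.4], [0.1, 0.05, 10.5, 0, 0.15, 0, 0.4], [0.1, 0.05, 10.55, 0, 0.15, 0, 0.4], [0.1, 0.05, 10.55, 0, 0.15, 0, 0.4]]]'

```text
time_s: 6.03
tool_pos: [0.4545, -0.1392, 0.0754]
tool_rot: [0.001, 0.997, -0.082, 0.0]
wrist_force: [0.0, 1.0, -0.6]
finger_gap: 0.0617
```

```bash
python3 - <<'E'
from h import *
np.set_printoptions(precision=4,suppress=True)
s=sense();print(s['time_s'],s['tool_pos'],s['tool_rot'],s['wrist_force'],s['finger_gap'])
cv2.imwrite('pics/wrist5.png',get_image('wrist'))
E
```

```text
6.0333 [ 0.4545 -0.1392  0.0754] [ 0.0007  0.9966 -0.082   0.0002] [ 0.0119  1.0091 -0.584 ] 0.06168284170971944
```

View pics/wrist5.png

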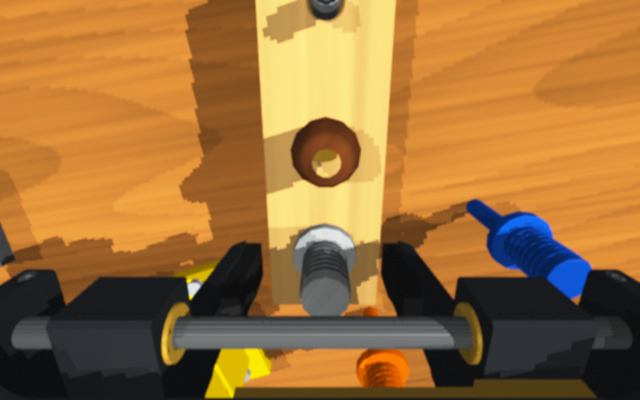

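The pin at (324,270) stands between the fingers. I'll grip it.

Request:
step_arm --targets '[[[0, 0, 0, 0, 0, 0, -1], [0, 0, 0, 0, 0, 0, -1], [0, 0, 0, 0, 0, 0, -1], [0, 0, 0, 0, 0, 0, -1], [0, 0, 0, 0, 0, 0, -1], [0, 0, 0, 0, 0, 0, -1], [0, 0, 0, 0, 0, 0, -1], [0, 0, 0, 0, 0, 0, -1]]]' --newtons 55

```text
time_s: 6.75
tool_pos: [0.4547, -0.1394, 0.0759]
tool_rot: [0.001, 0.997, -0.082, 0.001]
wrist_force: [-0.3, 0.3, 1.5]
finger_gap: 0.0206
```

```bash
python3 - <<'E'
from h import *
np.set_printoptions(precision=4,suppress=True)
s=sense();print(s['time_s'],s['tool_pos'],s['tool_rot'],s['wrist_force'],s['finger_gap'])
W=camera_model('wrist');w=get_image('wrist')
cv2.imwrite('pics/wrist6.png',w);cv2.imwrite('pics/w6z.png',crop(w,270,205,380,320,5))
print(onz(W,324,294,.108))
E
```

```text
6.75 [ 0.4547 -0.1394  0.0759] [ 0.001   0.9966 -0.0821  0.0007] [-0.3396  0.3162  1.5127] 0.020625778764401633
[ 0.4588 -0.1405  0.108 ]
```

View pics/w6z.png

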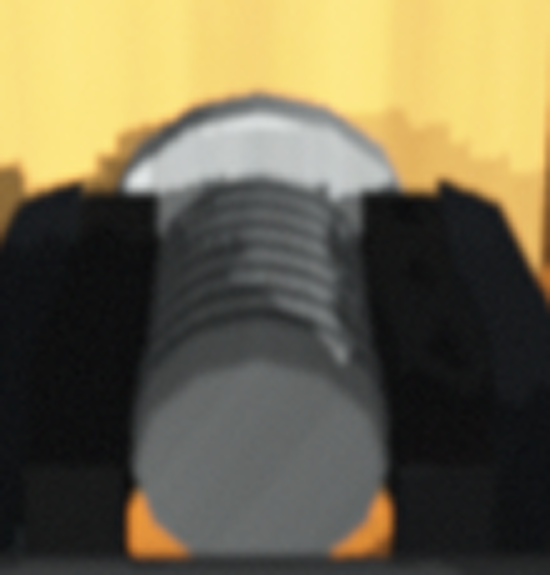

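Gripped: the gap is 20.6 mm and the pin looks upright between the pads. I'll lift it and check that it comes out.

Request:
step_arm --targets '[[[0, 0, -2, 0, 0, 0, -1], [0, 0, -5, 0, 0, 0, -1], [0, 0, -8, 0, 0, 0, -1], [0, 0, -11, 0, 0, 0, -1], [0, 0, -13, 0, 0, 0, -1], [0, 0, -13, 0, 0, 0, -1]]]'

```text
time_s: 7.3
tool_pos: [0.4557, -0.1398, 0.2094]
tool_rot: [0.002, 0.997, -0.082, 0.004]
wrist_force: [0.2, 0.4, -1.3]
finger_gap: 0.0209
```

```bash
python3 - <<'E'
from h import *
np.set_printoptions(precision=4,suppress=True)
s=sense();print(s['time_s'],s['tool_pos'],s['tool_rot'],s['wrist_force'],s['finger_gap'])
p=s['tool_pos']
for yaw in (-9.6,): print(rel([.5085,.127,.175],-9.6))
W=camera_model('wrist')
sd=get_image('side');w=get_image('wrist')
cv2.imwrite('pics/side7.png',sd);cv2.imwrite('pics/w7z.png',crop(w,220,150,420,350,3))
E
```

```text
7.3 [ 0.4557 -0.1398  0.2094] [ 0.0025  0.9966 -0.082   0.0039] [ 0.1951  0.4165 -1.2865] 0.020894233642633365
(array([  0.8145, -27.1967,   3.3307]), array([ 0.2471, -0.466 ,  0.1872]))
```

View pics/side7.png

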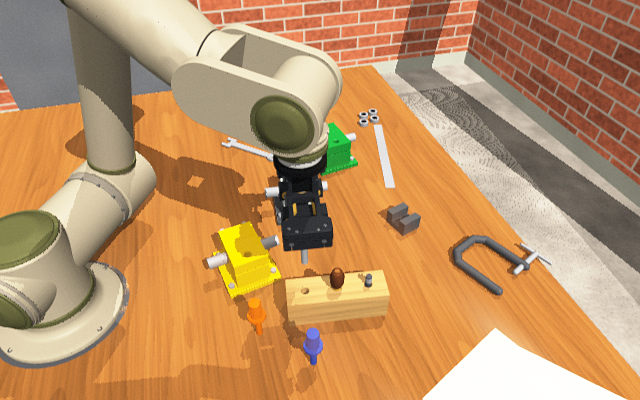

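View pics/w7z.png

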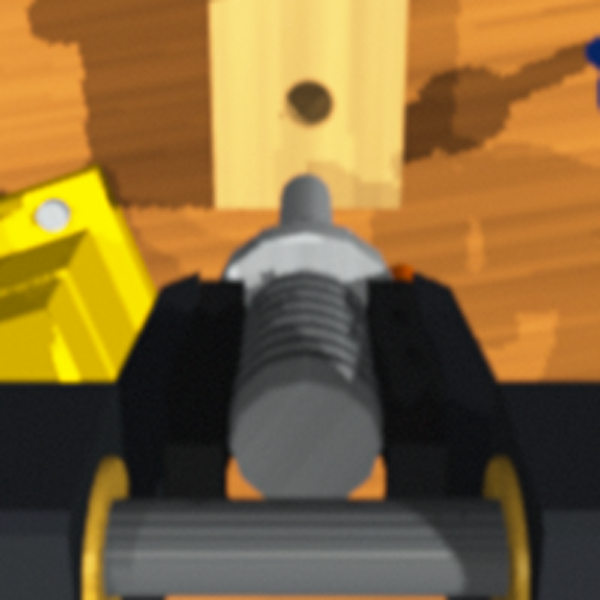

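The pin is out of the stand, with its shank visible below the jaws. I'll carry it over the leaf hole and look again before inserting.

Request:
step_arm --targets '[[[0.1, -3, 0, 0, 0, 0, -1], [0.2, -7, 0, 0, 0, 0, -1], [0.3, -11, 0, 0, 0, 0, -1], [0.4, -15, 0, 0, 0, 0, -1], [0.5, -19, 0.5, 0.1, -0.2, 0, -1], [0.6, -22.5, 1, 0.2, -0.4, 0.2, -1], [0.8, -25, 1.5, 0.2, -0.4, 0.2, -1], [0.85, -26.5, 1.9, 0.2, -0.45, 0.2, -1], [0.85, -27.2, 1.9, 0.2, -0.45, 0.2, -1], [0.85, -27.2, 1.9, 0.2, -0.45, 0.2, -1], [0.85, -27.2, 1.9, 0.2, -0.45, 0.2, -1], [0.85, -27.2, 1.9, 0.2, -0.45, 0.2, -1]]]'

```text
time_s: 8.4
tool_pos: [0.5071, 0.1268, 0.1857]
tool_rot: [-0.001, 0.996, -0.084, -0.003]
wrist_force: [0.3, -1.0, -1.5]
finger_gap: 0.0205
```

```bash
python3 - <<'E'
from h import *
np.set_printoptions(precision=4,suppress=True)
s=sense();print(s['time_s'],s['tool_pos'],s['tool_rot'],s['wrist_force'],s['finger_gap'])
W=camera_model('wrist');print(W['position'],W['attitude'])
sd=get_image('side');w=get_image('wrist')
cv2.imwrite('pics/side8.png',sd);cv2.imwrite('pics/wrist8.png',w);cv2.imwrite('pics/w8z.png',crop(w,220,150,420,330,4)[:600]);cv2.imwrite('pics/s8z.png',crop(sd,250,130,350,230,6))
E
```

```text
8.4 [0.5071 0.1268 0.1857] [-0.001   0.9964 -0.0844 -0.0035] [ 0.2918 -0.9877 -1.4825] 0.020478962601188175
[0.5916 0.1127 0.3292] [-0.6359  0.1056 -0.127   0.7539]
```

View pics/s8z.png

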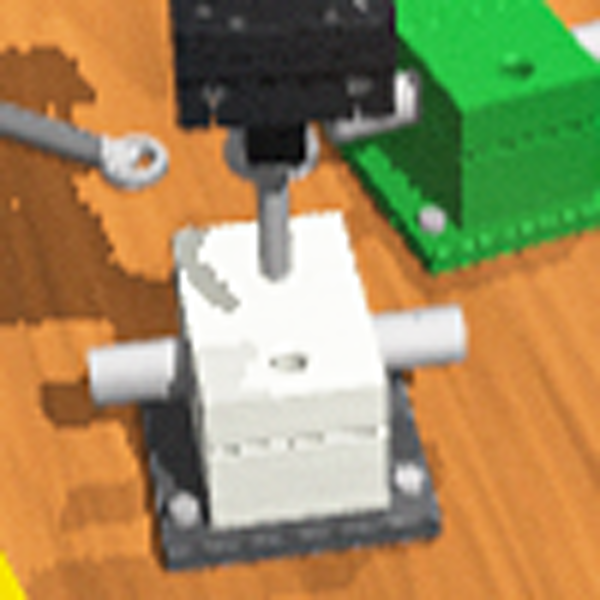

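View pics/w8z.png

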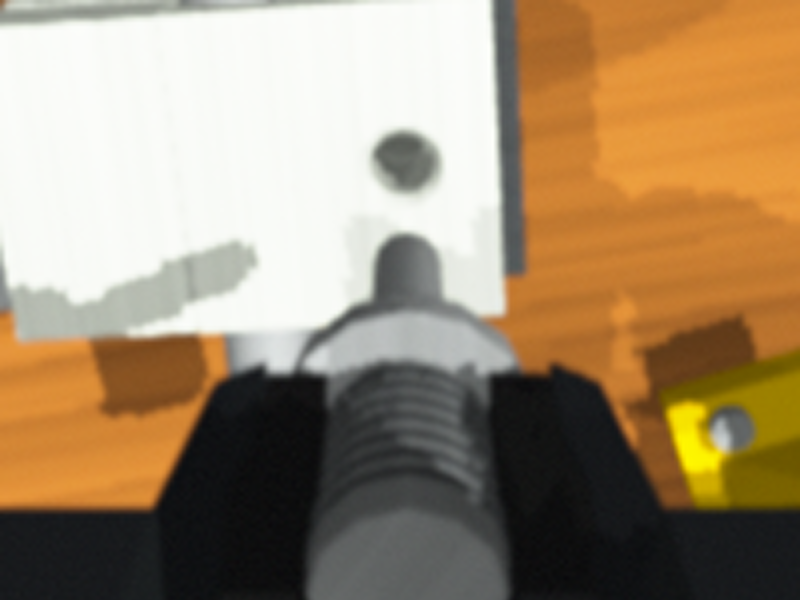

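The wrist view shows the tip at about (321.6,215.6) and the hole at (321.1,190.1). The side view shows the tip at about (295.4,174.8) and the hole at (298.1,189.9). I'll compute the tip→hole shift in both views.

```bash
python3 - <<'E'
from h import *
np.set_printoptions(precision=4,suppress=True)
W=camera_model('wrist');S=camera_model('side');s=sense();print(s['tool_pos'])
M=q2R(s['tool_rot']);zt=s['tool_pos'][2]-.066
print('tip tri',tri([(W,321.6,215.6),(S,295.4,174.8)]),'hole tri',tri([(W,321.1,190.1),(S,298.1,189.9)]))
for n,c,a,b in(('W',W,(321.6,215.6),(321.1,190.1)),('S',S,(295.4,174.8),(298.1,189.9))):
    p=onz(c,*a,zt);h=onz(c,*b,.078);print(n,p,h,h-p,'tool',M.T@(h-p)*100, 'tip in tool',M.T@(p-s['tool_pos'])*100)
print('tool z axis',M[:,2],rel([.5085,.127,.17],-9.6))
E
```

```text
[0.5072 0.1269 0.186 ]
tip tri (array([0.5062, 0.1279, 0.1211]), [np.float64(0.0004464581543420087), np.float64(0.0004464581543420525)]) hole tri (array([0.5107, 0.1277, 0.0757]), [np.float64(0.000326666940423368), np.float64(0.00032666694042327835)])
W [0.5062 0.1278 0.12  ] [0.5117 0.1274 0.078 ] [ 0.0054 -0.0004 -0.042 ] tool [ 0.5708 -0.0435  4.1967] tip in tool [-0.073  -0.0632  6.6007]
S [0.5062 0.1296 0.12  ] [0.5098 0.1253 0.078 ] [ 0.0036 -0.0043 -0.042 ] tool [0.4553 0.3711 4.1967] tip in tool [-0.1069 -0.2441  6.6012]
tool z axis [-0.006   0.0027 -1.    ] (array([ 0.1315, -0.0318,  1.5994]), array([-0.0963,  0.3636, -0.1058]))
```

```bash
python3 - <<'E'
from h import *
np.set_printoptions(precision=3,suppress=True)
print(rel([.511,.1266,.151],-9.6))
E
```

```text
(array([ 0.397, -0.031,  3.498]), array([-0.096,  0.364, -0.106]))
```

Request:
step_arm --targets '[[[0.2, 0, 1, 0, 0.2, 0, -1], [0.4, 0, 2, -0.1, 0.35, -0.1, -1], [0.4, 0, 3, -0.1, 0.35, -0.1, -1], [0.4, 0, 3.5, -0.1, 0.35, -0.1, -1], [0.4, 0, 3.5, -0.1, 0.35, -0.1, -1], [0.4, 0, 3.5, -0.1, 0.35, -0.1, -1]]]'

```text
time_s: 9.0
tool_pos: [0.5111, 0.1259, 0.1513]
tool_rot: [0.0, 0.996, -0.084, -0.0]
wrist_force: [0.3, -0.3, -0.4]
finger_gap: 0.0206
```

```bash
python3 - <<'E'
from h import *
np.set_printoptions(precision=4,suppress=True)
s=sense();print(s['time_s'],s['tool_pos'],q2R(s['tool_rot'])[:,2],s['wrist_force'],s['finger_gap'])
sd=get_image('side');w=get_image('wrist')
cv2.imwrite('pics/side9.png',sd);cv2.imwrite('pics/wrist9.png',w);cv2.imwrite('pics/w9z.png',crop(w,270,160,370,235,8));cv2.imwrite('pics/s9z.png',crop(sd,260,150,340,220,8))
E
```

```text
9.0 [0.5111 0.1259 0.1513] [-0.0001 -0.0001 -1.    ] [ 0.3214 -0.2912 -0.4206] 0.02062272069282119
```

View pics/s9z.png

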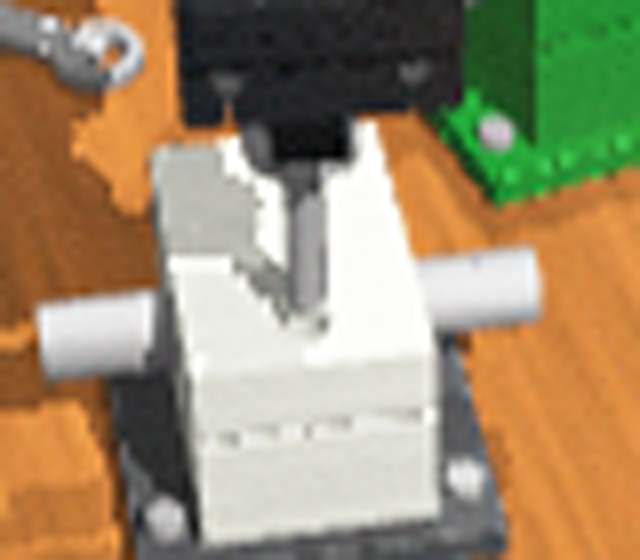

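View pics/w9z.png

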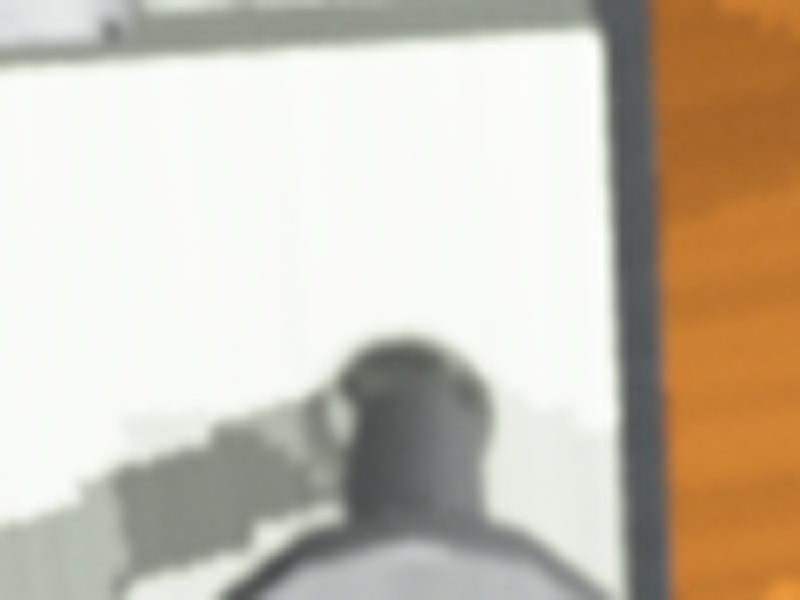

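Side view: shank centre u≈298.1, the same as the hole. Wrist view: tip (321.9,213.4), hole (321.1,211.4). Computing the residual.

```bash
python3 - <<'E'
from h import *
np.set_printoptions(precision=4,suppress=True)
W=camera_model('wrist');S=camera_model('side');s=sense();p=s['tool_pos'];zt=p[2]-.066
hW=onz(W,321.1,211.4,.078);tW=onz(W,321.9,213.4,zt);hS=onz(S,298.1,189.9,.078)
print('tip-hole W',tW-hW,tW,hW,'holeS',hS)
# predicted side pixel of tip lowest rim if exactly above hole
for a in np.linspace(0,360,9): print(proj(S,[hS[0]+.006*np.cos(np.radians(a)),hS[1]+.006*np.sin(np.radians(a)),zt+.001]).round(1),end=' ')
print(proj(S,[hS[0],hS[1],zt]),'obs bottom',260+305/8-.4,150+310/8-.4)
E
```

```text
tip-hole W [ 0.0013 -0.0008  0.0076] [0.5123 0.1264 0.0856] [0.511  0.1272 0.078 ] holeS [0.5098 0.1253 0.078 ]
[300.5 186.6] [299.3 185.6] [297.3 185.4] [295.7 186.2] [295.4 187.5] [296.6 188.5] [298.6 188.7] [300.2 187.9] [300.5 186.6] [297.9831 187.3769] obs bottom 297.725 188.35
```

Residual is about 1 mm or less. Small trim, then slow descent with force checks.

Request:
step_arm --targets '[[[-0.06, -0.04, 0, 0, 0, 0, -1], [-0.06, -0.04, 0.3, 0, 0, 0, -1], [-0.06, -0.04, 0.6, 0, 0, 0, -1], [-0.06, -0.04, 0.8, 0, 0, 0, -1], [-0.06, -0.04, 1.0, 0, 0, 0, -1], [-0.06, -0.04, 1.2, 0, 0, 0, -1], [-0.06, -0.04, 1.4, 0, 0, 0, -1], [-0.06, -0.04, 1.6, 0, 0, 0, -1], [-0.06, -0.04, 1.6, 0, 0, 0, -1]]]'

```text
time_s: 9.85
tool_pos: [0.5106, 0.1267, 0.1352]
tool_rot: [-0.0, 0.996, -0.084, 0.0]
wrist_force: [-0.6, 0.9, -2.4]
finger_gap: 0.0204
```

```bash
python3 - <<'E'
from h import *
np.set_printoptions(precision=4,suppress=True)
s=sense();print(s['time_s'],s['tool_pos'],q2R(s['tool_rot'])[:,2],s['wrist_force'],s['ft_torque'],s['finger_gap'])
sd=get_image('side');w=get_image('wrist')
cv2.imwrite('pics/j10.png',np.vstack([crop(w,270,160,370,235,4),crop(sd,260,150,360,225,4)]))
E
```

```text
9.85 [0.5106 0.1267 0.1352] [ 0.0002  0.0001 -1.    ] [-0.5884  0.8502 -2.4284] [0.1895 0.1058 0.0316] 0.020382923690819385
```

View pics/j10.png

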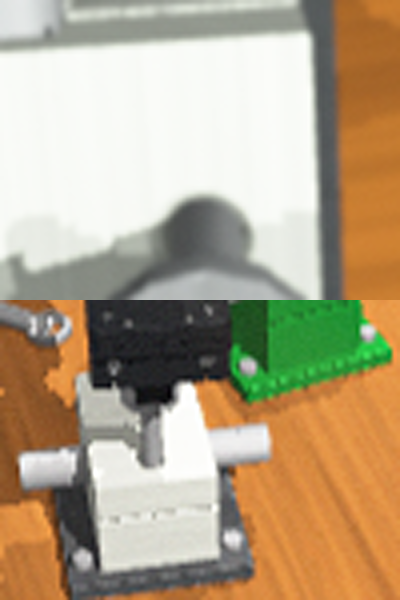

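The tip has entered the leaf hole with no real force (2 N). I'll go on through the lower half.

Request:
step_arm --targets '[[[0, 0, 0.3, 0, 0, 0, -1], [0, 0, 0.6, 0, 0, 0, -1], [0, 0, 0.9, 0, 0, 0, -1], [0, 0, 1.2, 0, 0, 0, -1], [0, 0, 1.5, 0, 0, 0, -1], [0, 0, 1.8, 0, 0, 0, -1], [0, 0, 2.1, 0, 0, 0, -1], [0, 0, 2.4, 0, 0, 0, -1], [0, 0, 2.7, 0, 0, 0, -1], [0, 0, 3.0, 0, 0, 0, -1], [0, 0, 3.0, 0, 0, 0, -1]]]'

```text
time_s: 10.87
tool_pos: [0.5104, 0.1266, 0.1049]
tool_rot: [-0.0, 0.996, -0.084, -0.0]
wrist_force: [-0.9, 0.1, -1.9]
finger_gap: 0.0207
```

```bash
python3 - <<'E'
from h import *
np.set_printoptions(precision=4,suppress=True)
s=sense();print(s['time_s'],s['tool_pos'],q2R(s['tool_rot'])[:,2],s['wrist_force'],s['ft_torque'],s['finger_gap'])
E
```

```text
10.8667 [0.5104 0.1266 0.1049] [-0.0004  0.0001 -1.    ] [-0.8625  0.0872 -1.8505] [0.3258 0.0734 0.0025] 0.020676978357274917
```

The tip is at 39 mm, already inside the lower hole. Down to collar contact.

Request:
step_arm --targets '[[[0, 0, 0.3, 0, 0, 0, -1], [0, 0, 0.6, 0, 0, 0, -1], [0, 0, 0.9, 0, 0, 0, -1], [0, 0, 1.2, 0, 0, 0, -1], [0, 0, 1.4, 0, 0, 0, -1], [0, 0, 1.5, 0, 0, 0, -1], [0, 0, 1.6, 0, 0, 0, -1], [0, 0, 1.7, 0, 0, 0, -1], [0, 0, 1.8, 0, 0, 0, -1], [0, 0, 1.8, 0, 0, 0, -1]]]' --newtons 60

```text
time_s: 11.7
tool_pos: [0.5105, 0.1267, 0.087]
tool_rot: [-0.0, 0.996, -0.084, -0.0]
wrist_force: [-1.8, 2.2, 1.5]
finger_gap: 0.0207
```

```bash
python3 - <<'E'
from h import *
np.set_printoptions(precision=4,suppress=True)
s=sense();print(s['time_s'],s['tool_pos'],q2R(s['tool_rot'])[:,2],s['wrist_force'],s['ft_torque'],s['finger_gap'])
E
```

```text
11.7 [0.5105 0.1267 0.087 ] [-0.0002  0.0001 -1.    ] [-1.764   2.2428  1.5087] [0.3393 0.3168 0.007 ] 0.02069674619305501
```

Request:
step_arm --targets '[[[0, 0, 0.1, 0, 0, 0, -1], [0, 0, 0.2, 0, 0, 0, -1], [0, 0, 0.25, 0, 0, 0, -1], [0, 0, 0.25, 0, 0, 0, -1]]]'

```text
time_s: 12.03
tool_pos: [0.5105, 0.1266, 0.0847]
tool_rot: [-0.0, 0.996, -0.084, 0.0]
wrist_force: [-3.2, 0.2, 4.7]
finger_gap: 0.0204
```

```bash
python3 - <<'E'
from h import *
np.set_printoptions(precision=4,suppress=True)
s=sense();print(s['time_s'],s['tool_pos'],q2R(s['tool_rot'])[:,2],s['wrist_force'],s['ft_torque'],s['finger_gap'])
E
```

```text
12.0333 [0.5105 0.1266 0.0847] [ 0.0002  0.     -1.    ] [-3.1881  0.1643  4.7356] [0.3512 0.425  0.009 ] 0.02038507199083173
```

Request:
step_arm --targets '[[[0, 0, 0.05, 0, 0, 0, -1], [0, 0, 0.1, 0, 0, 0, -1], [0, 0, 0.15, 0, 0, 0, -1], [0, 0, 0.15, 0, 0, 0, -1]]]'

```text
time_s: 12.37
tool_pos: [0.5106, 0.1265, 0.0837]
tool_rot: [0.0, 0.996, -0.084, 0.0]
wrist_force: [-3.7, 0.5, 7.5]
finger_gap: 0.021
```

```bash
python3 - <<'E'
from h import *
np.set_printoptions(precision=4,suppress=True)
s=sense();print(s['time_s'],s['tool_pos'],q2R(s['tool_rot'])[:,2],s['wrist_force'],s['ft_torque'],s['finger_gap'])
E
```

```text
12.3667 [0.5106 0.1265 0.0837] [ 0.0008 -0.0001 -1.    ] [-3.7133  0.4534  7.5223] [0.3106 0.5737 0.0267] 0.02096464361353346
```

Request:
step_arm --targets '[[[0, 0, 0.1, 0, 0, 0, -1], [0, 0, 0.15, 0, 0, 0, -1], [0, 0, 0.2, 0, 0, 0, -1], [0, 0, 0.2, 0, 0, 0, -1]]]'

```text
time_s: 12.7
tool_pos: [0.5108, 0.1264, 0.083]
tool_rot: [0.0, 0.996, -0.084, 0.001]
wrist_force: [-5.1, -0.1, 15.9]
finger_gap: 0.0209
```

```bash
python3 - <<'E'
from h import *
np.set_printoptions(precision=4,suppress=True)
s=sense();print(s['time_s'],s['tool_pos'],q2R(s['tool_rot'])[:,2],s['wrist_force'],s['ft_torque'],s['finger_gap'])
sd=get_image('side');w=get_image('wrist')
cv2.imwrite('pics/j11.png',np.hstack([crop(w,270,160,370,235,5)[:375,:400],crop(sd,265,155,345,230,5)]))
E
```

```text
12.7 [0.5108 0.1264 0.083 ] [ 0.0023 -0.0004 -1.    ] [-5.079  -0.1441 15.9294] [0.2641 1.0116 0.0497] 0.020894811601032952
```

View pics/j11.png

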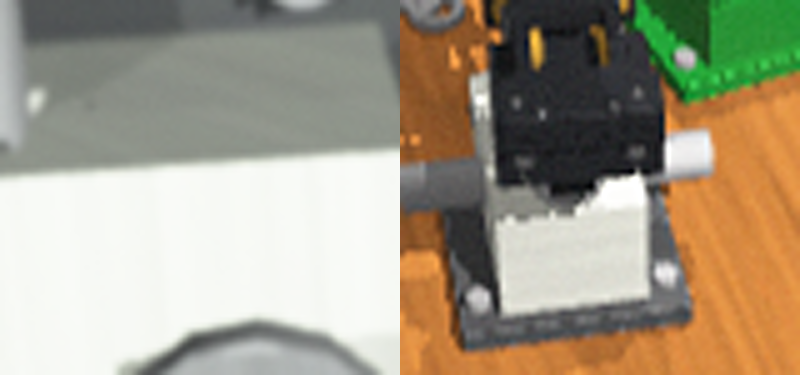

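The seam between the halves is no longer visible in the side view, and the net push is about 18 N. I'll relieve the 5 N side load a little, then hold to check it stays steady.

Request:
step_arm --targets '[[[-0.05, 0, 0.1, 0, 0.1, 0, -1], [-0.05, 0, 0.15, 0, 0.1, 0, -1], [-0.05, 0, 0.15, 0, 0.1, 0, -1], [-0.05, 0, 0.15, 0, 0.1, 0, -1], [-0.05, 0, 0.15, 0, 0.1, 0, -1], [-0.05, 0, 0.15, 0, 0.1, 0, -1], [-0.05, 0, 0.15, 0, 0.1, 0, -1], [-0.05, 0, 0.15, 0, 0.1, 0, -1], [-0.05, 0, 0.15, 0, 0.1, 0, -1], [-0.05, 0, 0.15, 0, 0.1, 0, -1], [-0.05, 0, 0.15, 0, 0.1, 0, -1], [-0.05, 0, 0.15, 0, 0.1, 0, -1]]]'

```text
time_s: 13.8
tool_pos: [0.5107, 0.1264, 0.0829]
tool_rot: [0.0, 0.996, -0.084, 0.003]
wrist_force: [-4.9, -0.8, 16.1]
finger_gap: 0.0207
```

```bash
python3 - <<'E'
from h import *
np.set_printoptions(precision=4,suppress=True)
s=sense();print(s['time_s'],s['tool_pos'],q2R(s['tool_rot'])[:,2],s['wrist_force'],s['ft_torque'],s['finger_gap'])
sd=get_image('side');w=get_image('wrist')
cv2.imwrite('pics/w12.png',w);cv2.imwrite('pics/j12.png',np.hstack([crop(cv2.imread('pics/side9.png'),265,155,345,230,5),crop(sd,265,155,345,230,5)]))
print(sense()['wrist_force'],sense()['tool_pos'])
E
```

```text
13.8 [0.5107 0.1264 0.0829] [ 0.0061 -0.0009 -1.    ] [-4.8913 -0.8021 16.1401] [ 0.3094  0.8554 -0.0161] 0.02068404666986818
[-6.3091  0.6207 15.9742] [0.5107 0.1264 0.0829]
```

View pics/j12.png

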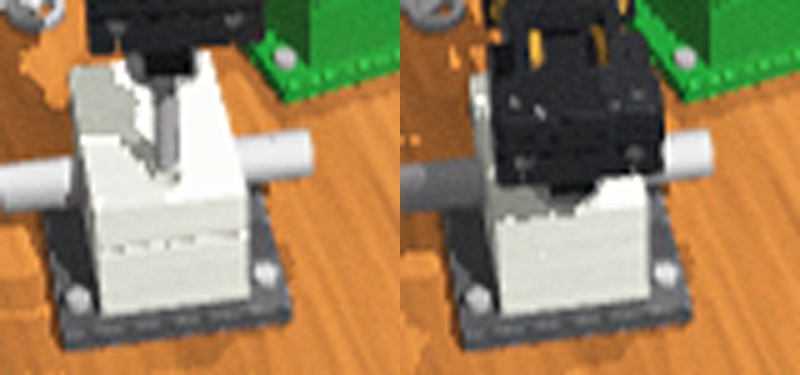

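View pics/w12.png

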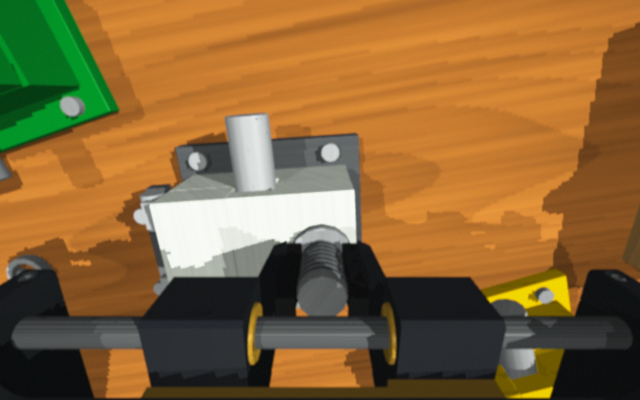

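In the side view the seam, visible before on the left, is gone, and the leaf's top edge has dropped. The wrist view shows the collar on the leaf and the pin between the pads. The force stays at about 16 N, so I'm handing in.

```bash
python3 - <<'E'
from station import *
print(job_done()); s=sense();print(s['time_s'],s['tool_pos'],s['wrist_force'],s['finger_gap'])
E
```

```text
the job is handed in; nothing more can be done
None
the job is handed in; nothing more can be done
```

The jig is shut with the steel pin pushed through both halves, and I handed in at about 14 s with the arm still gripping the pin and pressing it down. I swung the leaf flat with the closed fingers, then took the pin from the stand and inserted it. The moves stayed clear of the other tools, though I did not check their positions again at the end.

**Last checks:**
- **Push:** the wrist read about 16 N upward, roughly 18 N above its unloaded reading and well over the 7 N needed. It held steady for a second with a 60 N grip command.
- **Jig shut:** the seam between the halves, visible before, is gone in the side view, and the collar sits on the leaf.

**What disagreed:**
- **Pin position:** the cameras differed by about 3 mm on where the pin stood along x, so I aligned it over the hole by the wrist and side views.
- **Side force:** about 5 N sideways and 0.35° of tool tilt remained at the end. A small correction did not remove them.
- **Tool height:** the tool ended about 2 mm lower than I calculated, so the pin may have slipped slightly in the jaws as I pressed.

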